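# Blank and read a sample on a photometer

### The job

The blank and the sample are already loaded in the photometer's cell changer. With light fingertip touches, in this order: press the open compartment lid all the way shut without slamming it, tap the oblong zero key, push the cell-changer rod on the front fully in, then tap the round start key. Leave the two small square keys alone, do not raise the lid or pull the rod out further, and do not pick up or disturb anything standing around.

Things in the scene. Friction and masses are not known exactly. Their poses are not given: they have to be found in the camera images.
- photometer: White laboratory photometer, fixed. 440 mm wide (y), 360 deep (x). Origin: centre of its underside, on the bench. +x: front to rear; +y: to the left seen from the robot. Front face at x=-180, 100 high; above that all is set back 30 mm. Left half: cell compartment, flat top 150 high. Right half (y -218..18): panel rising 10 deg to the rear, 103 high at x=-150 to 159 at the rear; keys at its front, flat display behind.
- lid (a joint): Opening angle of the grey compartment lid, rad: 0 shut, grows as it opens; starts 0.55 to 0.9. Hinged at its rear edge about the photometer's y axis; the front edge rises as it opens, so the outer face then looks up and to the rear. Stiff hinge: it stays where it is left and takes 1 to 4 N on the outer face, in its middle or front half, to close, then seats firmly.
- lid_edge (a point): Middle of the front upper edge of the lid, on its outer (top) face; moves with the lid. The lid is a flat plate 155 mm long (hinge to front edge), 130 mm wide, 16 mm thick. Shut, its outer face is level, 167 mm above the bench, and its front edge is at photometer x=-135 mm.
- lid_hinge (a point): Middle of the lid's hinge axis, at the underside of the lid's rear edge, photometer (20, 100, 151) mm; does not move. Its axes with the lid shut are the photometer's; they turn with the lid.
- zero_key: The zero key, origin at the centre of its top face: the only oblong key, 42 mm (y) by 18 mm, white like all four, on the dark key field, on the left of the panel; z is the panel's normal, which leans 10 degrees to the front. 9 mm proud of the panel; moves 5 mm along the panel's normal against a spring: gives at 2 N, fully down at 6 N; a press counts past 2.5 mm (4 N). Springs back.
- start_key: The start key, origin at the centre of its top face: the only round key, 26 mm across, white, on the right of the panel; z is the panel's normal. 9 mm proud of the panel; moves 5 mm along the panel's normal against a spring: gives at 2 N, fully down at 6 N; a press counts past 2.5 mm (4 N). Springs back.
- up_key: The rear small square key, 14 mm square, 6 mm proud, origin at the centre of its top face, midway between the zero and start keys. Not to be used.
- down_key: The front small square key, 14 mm square, 6 mm proud, origin at the centre of its top face. Not to be used.
- changer_rod (a joint): How far the cell-changer rod is pulled out, m: 0 fully in (sample in the beam); starts 0.022 to 0.036 (blank in the beam). It slides straight along the photometer's x with about 2 N friction and has firm stops at 0 and 0.048.
- rod_end (a point): Centre of the flat front end of the black round knob on the rod, left part of the front, 85 mm above the bench; moves with the rod. The knob is 28 mm across and 16 mm long (towards the photometer's +x from this point), on an 8 mm steel rod. Fully in, the knob's end is 46 mm in front of the front face. Push it along the photometer's +x.
- reagent_bottle: Loose amber bottle 60 mm across, 130 high, left of the photometer; origin centre of its underside. Not to be disturbed.
- beaker: Loose glass beaker 64 mm across, 75 high, in front of the right half; origin centre of its underside. Not to be disturbed.
- sample_jar: Loose screw-cap jar 56 mm across, 65 high, in front of the right half; origin centre of its underside. Not to be disturbed.
- cuvette_rack: Loose white rack 60 x 120 x 30 mm with clear cuvettes to 55 mm high, right of the photometer; origin centre of its underside. Not to be disturbed.

How it is judged:
By the outcome, as a careful person would: the job done as asked, in the order asked, and still so for the second after the job is handed in, with the robot touching nothing.
It also fails if it takes over 61 s, if anything falls off the work surface, if the arm or the gripper's body presses on something with over 40 N, if the wrist force passes 120 N, or if a joint passes its speed limit or range.

### The arm

A 6-joint arm with a two-finger parallel gripper is mounted at the origin on the work surface. World frame = base frame: x ahead of the robot, y to its left, z up, the work surface at z = 0. Lengths are in m, angles in rad, forces in N, time in s.
With the tool pointing down it reaches from about 0.275 to 0.975 m from the base axis. Payload 8.4 kg.
Tool frame: the origin (TCP) lies on the centre line of the jaws, within the pads' length; the fingertips stand 25 mm ahead of it and the grasp point (between the pads) lies 6 mm ahead of it; z points along the fingers, y is the direction in which the jaws open and shut (so a half turn about z gives the same grasp; the last joint's range is limited). The gripper opens to 92 mm and grips with 3 to 60 N. Pads are 20 mm wide; open, the fingers measure 128 mm over their backs; the gripper's body (75 mm by 189 mm) begins 69 mm behind the grasp point.
Start: joints at [1.195, 0.353, 1.633, -0, 1.155, -0.002], TCP at [0.228, 0.582, 0.24] pointing down, gripper open.
Joint ranges: [-2.63, 2.63], [-0.92, 2.1], [0.06, 2.66], [-1.3, 4.44], [0, 2.69], [-3.02, 3.02]. Speed limits (rad/s): [2.22, 2.22, 2.79, 3.14, 3.14, 3.14].

### API

Orientations are given as a unit quaternion [x, y, z, w].
In Python, from cell import ctrl gives the robot as it stands. The module is installed in compiled form; this text tells all that it offers.
- The arm moves only by the tool step_arm, never from a script. Its argument "increments" is a list that holds one entry, the list of rows, each a list of 7 numbers: the turn, a rotation vector about the tool's x, y, z in rad, then the shift along the tool's x, y, z in m, then the opening, from 0 (shut) to 1 (fully open). A call has 1 to 5 rows; each row shifts and turns the commanded pose from where the row before left it, along the tool's axes as they then stand; what a row does not reach is not made up. A row lasts 1/12 s, in which the tool goes at most 41.7 mm and 7.16 degrees, less where a joint would pass 70% of its speed; a pose out of reach is approached as far as the arm can. A call is refused whole if a number of a shift passes 0.0417 or a number of a turn 0.125, either way. A call with a gripper value outside its range is refused whole. The fingers move at their own pace and stop on an object; the grip force is fixed at half the most. Time passes only in rows, so rows that do not move let the fingers close. It gives the time, the measured TCP pose, the force and the opening at its end, in the units of the state.
- ctrl.get_obs(): the state, without advancing time (a new reading comes with each control period).
- ctrl.grab_frame(name): name is "scene" or "top" or "wrist"; returns the picture (384x512x3 uint8, blue, green, red); there is no depth.
- ctrl.camera_params(name): a dict with "K" (3x3 intrinsics, pixels), "dist_coeffs" ([k1, k2, p1, p2, k3] as OpenCV has them; the pictures are not rectified), "rvec" (rotation vector, rad) and "tvec" (3), from world to camera coordinates, as OpenCV has them. Camera axes: x right, y down, z forward; pixel columns grow to the right and rows downward; lengths in m; the calibration is good to about 2 mm. A picture is of the moment at which its call begins: read the wrist's pose just before it. camera_params takes no time and is no camera call; for the wrist camera it gives the pose at the moment of the call.
- ctrl.finish_job(): hands the job in, once; it reports no verdict.
The state is a dict: "t": time; "qpos": joint angles; "joint_velocities": joint speeds; "effort": joint torques, N m; "tcp_pos": TCP position; "tcp_rot": TCP orientation; "contact_force": force on the tool from outside, world axes, zero at the start; "ft_torque": the same for the moment, N m; "gripper_width": finger opening in m.
Only numpy, scipy, OpenCV 4.12 (cv2) and the standard library are available. Lean on these libraries where they do the work, as an engineer would, in place of code of your own. Each camera call takes 0.05 s, during which the arm holds its last target. There are 200 camera calls.

## Working session

There is one attempt and no reset: what is moved stays moved. The work goes in short steps, Python scripts to look and compute and a tool call to move; the robot and the scene stay as the last step left them, time stands still between calls to the robot, and variables do not carry over. Pictures are saved under pics/ and viewed, about 8 in all and at most 12, crops included, and the job is handed in when it is done.

Besides the shell and the picture viewer there is one more tool, called as name(argument=value, ...) on one line, values as JSON. step_arm: Moves the arm, as the interface text tells. Its arguments: {"type":"object","properties":{"increments":{"type":"array","items":{"type":"array","items":{"type":"array","items":{"type":"number"}}}}},"required":["increments"]}

```bash
mkdir -p pics
python3 - <<'E'
from cell import ctrl
import cv2
print(ctrl.get_obs())
for n in("scene","top"):
    p=ctrl.camera_params(n);print(n,p)
    cv2.imwrite(f"pics/{n}0.png",ctrl.grab_frame(n))
E
```

```text
{'t': 0.0, 'qpos': array([ 1.19459743e+00,  3.53657203e-01,  1.63411647e+00,  3.19877597e-05,
        1.15519965e+00, -2.42155574e-03]), 'joint_velocities': array([-4.51889139e-04, -6.24952570e-04, -1.16508579e-03, -9.04931538e-04,
        9.43953894e-05, -9.12020573e-05]), 'effort': array([-7.84042186e-04, -5.93827093e+01, -3.34227061e+01,  6.99414150e-02,
        2.32844154e-02, -6.82956284e-05]), 'tcp_pos': array([0.22804551, 0.58142254, 0.23886558]), 'tcp_rot': array([ 1.85808959e-01,  9.82585647e-01, -6.75245858e-04, -1.44274287e-04]), 'contact_force': array([-0.10255424, -0.37444696, -0.53632852]), 'ft_torque': array([-0.04472359,  0.04339819, -0.0424424 ]), 'gripper_width': 0.09198235885368294}
scene {'K': array([[413.06407018,   0.        , 252.39817968],
       [  0.        , 413.06407018, 191.06665661],
       [  0.        ,   0.        ,   1.        ]]), 'dist_coeffs': array([0.04771799, 0.        , 0.        , 0.        , 0.        ]), 'rvec': array([ 2.33841735,  0.29345532, -0.15068375]), 'tvec': array([-0.57495302, -0.00913975,  1.42491256])}
top {'K': array([[454.44219694,   0.        , 254.59549135],
       [  0.        , 454.44219694, 185.77565195],
       [  0.        ,   0.        ,   1.        ]]), 'dist_coeffs': array([-0.17163683,  0.        ,  0.        ,  0.        ,  0.        ]), 'rvec': array([ 2.21287713, -2.19691484,  0.07332117]), 'tvec': array([-0.02534588,  0.57169709,  1.34765886])}
```

View pics/scene0.png

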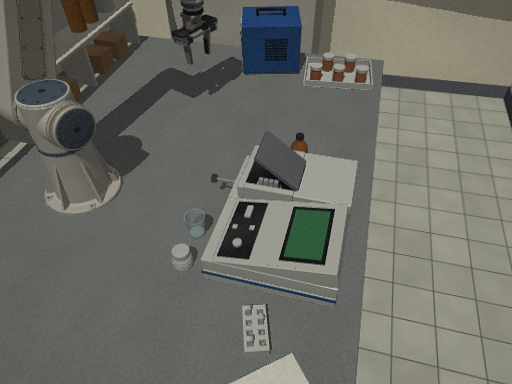

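View pics/top0.png

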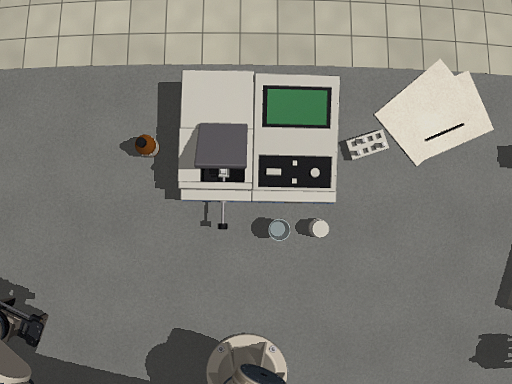

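The scene shot shows the photometer with its lid open, the rod knob at about (214,178), the beaker at (195,222) and the jar at (181,257). In the top shot the knob is at about (223,227), zero key (273,171), start key (315,172) and lid (221,145). I'll enlarge both to pick points.

Run:
```python
import cv2
a=cv2.imread("pics/top0.png")[60:240,170:350]
cv2.imwrite("pics/topc.png",cv2.resize(a,(720,600)[:0] or (594,594),interpolation=cv2.INTER_CUBIC))
b=cv2.imread("pics/scene0.png")[125:300,195:365]
cv2.imwrite("pics/scenec.png",cv2.resize(b,None,fx=3.4,fy=3.4,interpolation=cv2.INTER_CUBIC))
```

```text
(no output)
```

View pics/topc.png

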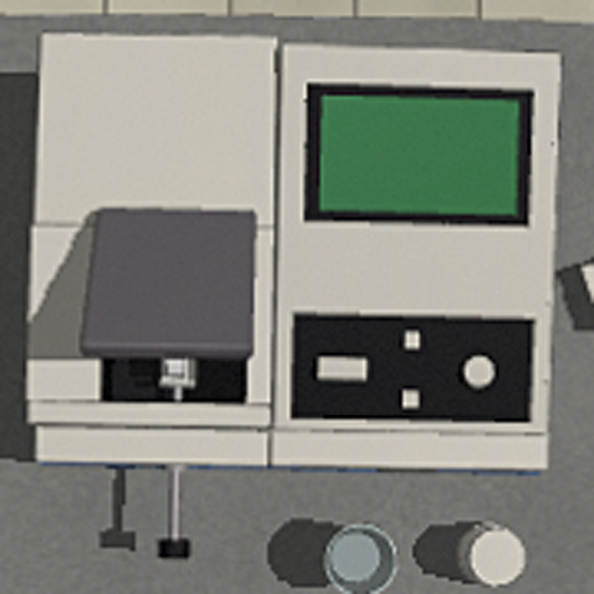

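View pics/scenec.png

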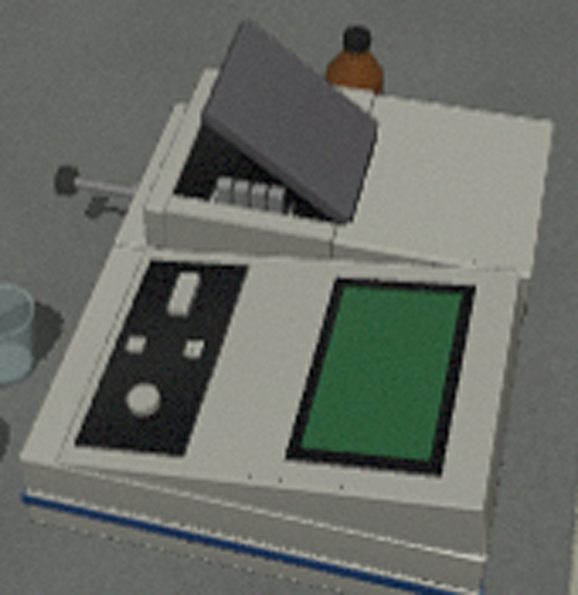

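```bash
cat > geo.py <<'E'
import numpy as np,cv2
from scipy.optimize import least_squares
from scipy.spatial.transform import Rotation as R
from cell import ctrl
P={n:ctrl.camera_params(n) for n in("scene","top")}
def proj(n,X):
    p=P[n];return cv2.projectPoints(np.atleast_2d(X).astype(float),p["rvec"],p["tvec"],p["K"],p["dist_coeffs"])[0][:,0]
def topc(c):return np.array([170+(c[0]+.5)/3.3-.5,60+(c[1]+.5)/3.3-.5])
def scc(c):return np.array([195+(c[0]+.5)/3.4-.5,125+(c[1]+.5)/3.4-.5])
def panel(x,y,h):
    s,c=np.sin(np.radians(10)),np.cos(np.radians(10))
    return np.array([x-.0*s,y,.103+(x+.15)*s/c])+h*np.array([-s,0,c])
def lid(a,x,y,z): # shut coords
    h=np.array([.02,.1,.151]);v=np.array([x,y,z])-h
    return h+R.from_euler('y',a).apply(v)
def toworld(q,X):return np.array([q[0],q[1],0])+R.from_euler('z',q[2]).apply(X)
E
cat > fit.py <<'E'
from geo import *
# q: x,y,yaw,lid,rod,rody, zero xy,start xy,up xy, down xy
def pts(q):
    f=lambda *a:np.array(a)
    z,s,u,d=[panel(q[i],q[i+1],h) for i,h in((6,.009),(8,.009),(10,.006),(12,.006))]
    k=f(-.226-q[4],q[5],.085)
    L=[lid(q[3],x,y,.167) for x,y in((-.135,.165),(-.135,.035),(.02,.165),(.02,.035))]
    fr=f(-.18,-.22,.1);fl=f(-.18,.22,.1);cl=f(-.15,.218,.15);rl=f(.18,.218,.15)
    return [("top",z,(342,368)),("top",s,(479,371)),("top",u,(412,340)),("top",d,(411,399)),
     ("scene",z,(184,292)),("scene",s,(143,399)),("scene",u,(194,348)),("scene",d,(136,344)),
     ("top",k,(174,555)),("scene",k,(62,180)),
     ("top",L[0],(82,347)),("top",L[1],(251,351)),("top",L[2],(95,209)),("top",L[3],(256,211)),
     ("scene",L[0],(248,20)),("scene",L[1],(204,108)),("scene",L[2],(377,122)),("scene",L[3],(350,216)),
     ("top",fr,(547,467)),("scene",fr,(22,458)),("top",fl,(37,461)),
     ("top",cl,(28,422)),("top",rl,(40,33)),("scene",rl,(552,121))]
def res(q):
    r=[]
    for n,X,c in pts(q):
        r.append(proj(n,toworld(q,X))[0]-(topc(c) if n=="top" else scc(c)))
    return np.array(r).ravel()
q0=[.65,.08,0,.7,.03,.1,-.1,-.03,-.1,-.16,-.08,-.1,-.12,-.1]
r=least_squares(res,q0,loss="soft_l1",x_scale=.01)
q=r.x;np.save("q.npy",q);print(q.round(4))
print(res(q).reshape(-1,2).round(1).tolist())
W=lambda X:toworld(q,X).round(4)
for n,X in dict(zero=panel(q[6],q[7],.009),start=panel(q[8],q[9],.009),up=panel(q[10],q[11],.006),knob=np.array([-.226-q[4],q[5],.085]),lidedge=lid(q[3],-.135,.1,.167),lidshut=np.array([-.135,.1,.167])).items():print(n,W(X))
E
python3 fit.py
```

```text
[ 0.7042 -0.0318 -0.0049  0.6317  0.0308  0.1007 -0.0957 -0.0404 -0.0967
 -0.1565 -0.0719 -0.0988 -0.1209 -0.0992]
[[0.3, 0.3], [0.5, 0.3], [0.2, 0.3], [0.2, 0.2], [0.3, -0.3], [0.4, -0.4], [0.3, -0.2], [0.3, -0.2], [0.1, 0.2], [0.3, -0.0], [-0.7, 0.6], [0.6, 0.0], [0.3, -0.6], [-0.2, -0.6], [-0.6, -1.0], [1.1, 0.9], [1.3, -0.7], [1.4, 0.8], [0.8, 1.0], [-0.6, -0.0], [-0.7, 0.9], [0.3, 1.3], [-0.1, 0.1], [1.2, -0.4]]
zero [ 0.6067 -0.0717  0.1214]
start [ 0.6051 -0.1878  0.1213]
up [ 0.6307 -0.1303  0.1227]
knob [0.4479 0.0702 0.085 ]
lidedge [0.609  0.0686 0.2554]
lidshut [0.5697 0.0688 0.167 ]
```

Fit is consistent (residuals ~1 px). Starting: turn the tool to align with the photometer, rise, close the gripper.

step_arm(increments=[[[0,0,-0.1246,0,0,-0.03,0],[0,0,-0.1246,0,0,-0.03,0],[0,0,-0.1246,0,0,-0.03,0],[0,0,0,-0.024,-0.03,0,0],[0,0,0,-0.024,-0.03,0,0]]])

```text
t: 0.52
tcp_pos: [0.2762, 0.5228, 0.3312]
tcp_rot: [-0.002, 1.0, 0.001, 0.001]
contact_force: [1.9, 0.6, -0.3]
gripper_width: 0.0606
```

step_arm(increments=[[[0,0,0,-0.024,-0.03,0,0],[0,0,0,-0.024,-0.03,0,0],[0,0,0,-0.024,-0.03,0,0],[0,0,0,-0.024,-0.03,0,0],[0,0,0,-0.024,-0.03,0,0]]])

```text
t: 0.93
tcp_pos: [0.3969, 0.3701, 0.3294]
tcp_rot: [-0.0, 1.0, -0.0, -0.0]
contact_force: [0.9, 1.3, 0.3]
gripper_width: 0.0273
```

step_arm(increments=[[[0,0,0,-0.024,-0.03,0,0],[0,0,0,-0.024,-0.03,0,0],[0,0,0,-0.024,-0.03,0,0],[0,0,0,-0.024,-0.03,0,0],[0,0,0,-0.024,-0.03,0,0]]])

```text
t: 1.35
tcp_pos: [0.5169, 0.2201, 0.3294]
tcp_rot: [-0.0, 1.0, -0.0, -0.0]
contact_force: [1.1, 0.2, 0.4]
gripper_width: 0.0003
```

step_arm(increments=[[[0,0,0,-0.024,-0.03,0,0],[0,0,0,-0.024,-0.03,0,0],[0,0,0,-0.024,-0.03,0,0],[0,0,0,-0.024,-0.03,0,0],[0,0,0,0,0,0,0]]])

```text
t: 1.77
tcp_pos: [0.6153, 0.0968, 0.3288]
tcp_rot: [0.002, 1.0, -0.001, 0.0]
contact_force: [-1.4, -0.4, 0.3]
gripper_width: 0.0002
```

step_arm(increments=[[[0,0,0,-0.023,-0.028,0.01,0],[0,0,0,0,0,0.02,0],[0,0,0,0,0,0.02,0],[0,0,0,0,0,0.005,0],[0,0,0,0,0,0,0]]])

```text
t: 2.18
tcp_pos: [0.6339, 0.0739, 0.2727]
tcp_rot: [-0.0, 1.0, -0.0, -0.002]
contact_force: [-0.5, -0.2, -0.9]
gripper_width: 0.0001
```

step_arm(increments=[[[0,0,0,0,0,0.002,0],[0,0,0,0,0,0.002,0],[0,0,0,0,0,0.002,0],[0,0,0,0,0,0.002,0],[0,0,0,0,0,0.001,0]]])

```text
t: 2.6
tcp_pos: [0.6354, 0.0741, 0.2661]
tcp_rot: [-0.0, 1.0, 0.0, 0.0]
contact_force: [0.1, 0.2, 1.5]
gripper_width: 0.0007
```

step_arm(increments=[[[0,0,0,0.0031,0,0.0035,0],[0,0,0,0.0029,0,0.0036,0],[0,0,0,0.0028,0,0.0037,0],[0,0,0,0.0026,0,0.0038,0],[0,0,0,0.0025,0,0.0039,0]]])

```text
t: 3.02
tcp_pos: [0.6209, 0.0739, 0.2466]
tcp_rot: [0.0, 1.0, 0.0, -0.0]
contact_force: [0.5, 1.1, 1.2]
gripper_width: 0.0009
```

step_arm(increments=[[[0,0,0,0.0023,0,0.004,0],[0,0,0,0.0021,0,0.0041,0],[0,0,0,0.002,0,0.0042,0],[0,0,0,0.0018,0,0.0042,0],[0,0,0,0.0017,0,0.0043,0]]])

```text
t: 3.43
tcp_pos: [0.6111, 0.0738, 0.2258]
tcp_rot: [-0.0, 1.0, -0.0, -0.0]
contact_force: [-0.1, 0.4, 0.8]
gripper_width: 0.0004
```

step_arm(increments=[[[0,0,0,0.0012,0,0.003,0],[0,0,0,0.0012,0,0.003,0],[0,0,0,0.001,0,0.003,0],[0,0,0,0.001,0,0.003,0],[0,0,0,0.0008,0,0.003,0]]])

```text
t: 3.85
tcp_pos: [0.6062, 0.0738, 0.211]
tcp_rot: [0.0, 1.0, -0.0, 0.0]
contact_force: [-0.2, 0.4, 0.6]
gripper_width: 0.0006
```

step_arm(increments=[[[0,0,0,0.0006,0,0.0025,0],[0,0,0,0.0006,0,0.0025,0],[0,0,0,0.0005,0,0.0025,0],[0,0,0,0.0004,0,0.0025,0],[0,0,0,0.0003,0,0.002,0]]])

```text
t: 4.27
tcp_pos: [0.6037, 0.0738, 0.199]
tcp_rot: [-0.0, 1.0, -0.0, -0.0]
contact_force: [-1.1, -1.3, 1.6]
gripper_width: 0.0006
```

step_arm(increments=[[[0,0,0,0,0,0.0015,0],[0,0,0,0,0,0.0015,0],[0,0,0,0,0,0.001,0],[0,0,0,0,0,0.001,0],[0,0,0,0,0,0,0]]])

```text
t: 4.68
tcp_pos: [0.6039, 0.0738, 0.1941]
tcp_rot: [-0.0, 1.0, -0.0, -0.0]
contact_force: [0.8, -0.8, -0.3]
gripper_width: 0.0004
```

Run:
```python
from cell import ctrl
import cv2
b=ctrl.grab_frame("scene")[110:310,170:370]
cv2.imwrite("pics/s2.png",cv2.resize(b,(600,600),interpolation=cv2.INTER_CUBIC))
```

```text
(no output)
```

View pics/s2.png

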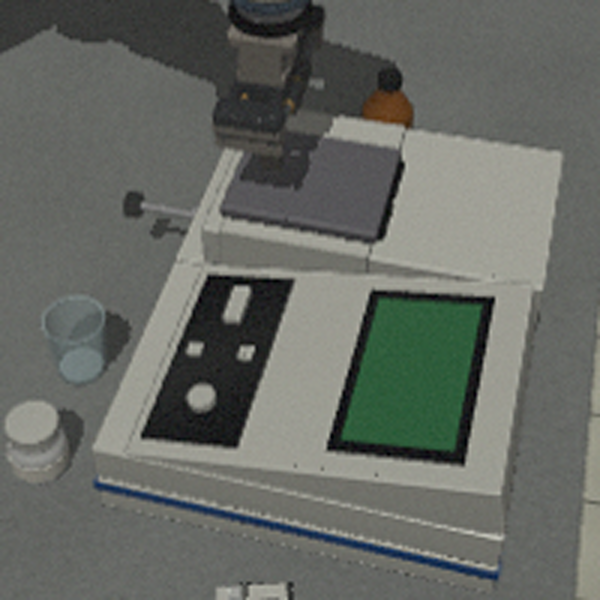

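The lid has come down with the finger and is nearly level, with nothing else moved. I'll press on until the force shows it is seated.

step_arm(increments=[[[0,0,0,0,0,0.001,0],[0,0,0,0,0,0.001,0],[0,0,0,0,0,0.001,0],[0,0,0,0,0,0,0]]])

```text
t: 5.07
tcp_pos: [0.6039, 0.0739, 0.1923]
tcp_rot: [-0.0, 1.0, 0.0, 0.0]
contact_force: [-3.7, -0.7, 9.6]
gripper_width: 0.0006
```

step_arm(increments=[[[0,0,0,0,0,0.0004,0],[0,0,0,0,0,0,0],[0,0,0,0,0,0,0]]])

```text
t: 5.32
tcp_pos: [0.6039, 0.0739, 0.1923]
tcp_rot: [-0.0, 1.0, 0.0, 0.0]
contact_force: [-4.2, -0.5, 11.8]
gripper_width: 0.0004
```

step_arm(increments=[[[0,0,0,0,0,-0.01,0],[0,0,0,0,0,-0.04,0],[0,0,0,0,-0.0364,0,0],[0,0,0,0,-0.0364,0,0],[0,0,0,0,-0.0364,0,0]]])

```text
t: 5.73
tcp_pos: [0.6043, -0.0361, 0.2422]
tcp_rot: [-0.001, 1.0, -0.0, 0.001]
contact_force: [0.9, -1.0, -0.8]
gripper_width: -0.0
```

step_arm(increments=[[[0,0,0,0,-0.0364,0,0],[0,-0.0873,0,0,0,0,0],[0,-0.0873,0,0,0,0,0],[0,0,0,0,0,0.03,0],[0,0,0,0,0,0,0]]])

```text
t: 6.15
tcp_pos: [0.6067, -0.072, 0.2084]
tcp_rot: [0.0, 0.996, 0.0, 0.085]
contact_force: [-1.6, -0.0, -0.8]
gripper_width: 0.0003
```

step_arm(increments=[[[0,0,0,0.015,0,0.02,0],[0,0,0,0,0,0.02,0],[0,0,0,0,0,0.012,0],[0,0,0,0,0,0,0],[0,0,0,0,0,0,0]]])

```text
t: 6.57
tcp_pos: [0.6037, -0.0716, 0.1576]
tcp_rot: [-0.0, 0.996, 0.0, 0.087]
contact_force: [-0.1, -0.8, -0.0]
gripper_width: -0.0002
```

step_arm(increments=[[[0,0,0,0,0,0.003,0],[0,0,0,0,0,0.002,0],[0,0,0,0,0,0.001,0],[0,0,0,0,0,0.001,0],[0,0,0,0,0,0,0]]])

```text
t: 6.98
tcp_pos: [0.6046, -0.0718, 0.1508]
tcp_rot: [0.0, 0.996, -0.0, 0.087]
contact_force: [0.4, -0.2, 0.7]
gripper_width: 0.0004
```

step_arm(increments=[[[0,0,0,0.003,0,0.001,0],[0,0,0,0,0,0.001,0],[0,0,0,0,0,0.001,0],[0,0,0,0,0,0.001,0],[0,0,0,0,0,0,0]]])

```text
t: 7.4
tcp_pos: [0.6021, -0.0718, 0.1461]
tcp_rot: [0.0, 0.996, 0.0, 0.087]
contact_force: [-1.9, 0.5, 1.9]
gripper_width: 0.0005
```

step_arm(increments=[[[0,0,0,0,0,0.001,0],[0,0,0,0,0,0.001,0],[0,0,0,0,0,0,0]]])

```text
t: 7.65
tcp_pos: [0.6025, -0.0718, 0.1441]
tcp_rot: [-0.0, 0.996, -0.0, 0.087]
contact_force: [-3.3, 0.2, 4.0]
gripper_width: 0.0004
```

step_arm(increments=[[[0,0,0,0,0,0.001,0],[0,0,0,0,0,0.001,0],[0,0,0,0,0,0,0],[0,0,0,0,0,0,0]]])

```text
t: 7.98
tcp_pos: [0.6029, -0.0718, 0.1423]
tcp_rot: [0.0, 0.996, 0.0, 0.087]
contact_force: [-4.4, 0.2, 3.9]
gripper_width: 0.0005
```

step_arm(increments=[[[0,0,0,0,0,0.001,0],[0,0,0,0,0,0.0005,0],[0,0,0,0,0,0,0],[0,0,0,0,0,0,0]]])

```text
t: 8.32
tcp_pos: [0.603, -0.0717, 0.1416]
tcp_rot: [-0.0, 0.996, -0.0, 0.087]
contact_force: [-9.0, 0.7, 15.0]
gripper_width: 0.0003
```

step_arm(increments=[[[0,0,0,0,0,-0.01,0],[0,0,0,0,0,-0.04,0],[0,0,0,0,0,-0.04,0],[0,0,0,0.0272,0.0237,-0.0048,0],[0,0,0,0.0272,0.0237,-0.0048,0]]])

```text
t: 8.73
tcp_pos: [0.5342, -0.0246, 0.2322]
tcp_rot: [0.001, 0.996, -0.0, 0.09]
contact_force: [-0.4, 1.1, -0.7]
gripper_width: 0.0006
```

step_arm(increments=[[[0,0,0,0.0272,0.0237,-0.0048,0],[0,0,0,0.0272,0.0237,-0.0048,0],[0,0,0,0.0272,0.0237,-0.0048,0],[0,0,0,0.0272,0.0237,-0.0048,0],[0,0,0,0,0,0,0]]])

```text
t: 9.15
tcp_pos: [0.4174, 0.0728, 0.2288]
tcp_rot: [-0.001, 0.996, 0.001, 0.086]
contact_force: [-0.0, -0.1, 0.1]
gripper_width: 0.0
```

Run:
```python
from cell import ctrl
import cv2
o=ctrl.get_obs();print(o["t"],o["tcp_pos"],o["contact_force"])
b=ctrl.grab_frame("scene")[110:310,170:370]
c=ctrl.grab_frame("top")[60:260,160:360]
cv2.imwrite("pics/s3.png",cv2.hconcat([cv2.resize(i,(400,400),interpolation=cv2.INTER_CUBIC) for i in(b,c)]))
```

```text
9.15 [0.41741872 0.07278715 0.22879331] [-0.04774869 -0.14524682  0.08587942]
```

View pics/s3.png

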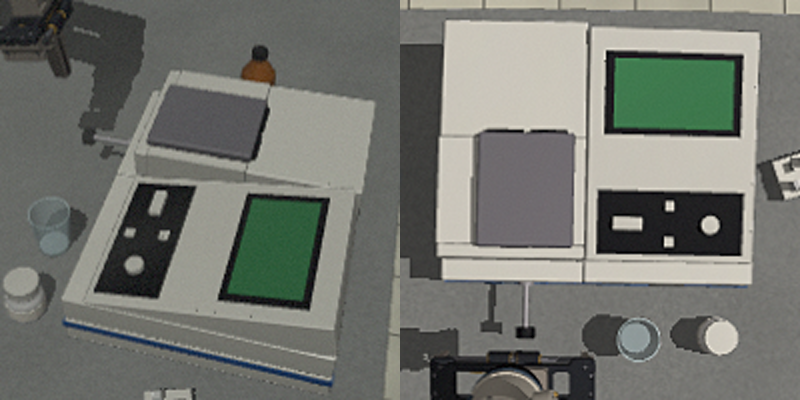

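The lid lies flat and shut, the keys and loose items are undisturbed, and the knob is still out (top view about (525,331) in the right half). Descending in front of the knob.

step_arm(increments=[[[0,0,0,0.004,-0.0025,0.031,0],[0,0,0,0.004,0,0.031,0],[0,0,0,0.004,0,0.031,0],[0,0,0,0.004,0,0.03,0],[0,0,0,0,0,0,0]]])

```text
t: 9.67
tcp_pos: [0.4257, 0.0667, 0.1011]
tcp_rot: [0.001, 0.996, -0.001, 0.084]
contact_force: [-1.0, 0.0, 0.1]
gripper_width: 0.0003
```

step_arm(increments=[[[0,0,0,-0.0034,0.003,-0.0023,0],[0,0,0,-0.0039,0,0.0007,0],[0,0,0,-0.0039,0,0.0007,0],[0,0,0,-0.0039,0,0.0007,0],[0,0,0,-0.0039,0,0.0007,0]]])

```text
t: 10.08
tcp_pos: [0.4475, 0.071, 0.1096]
tcp_rot: [-0.0, 0.996, 0.0, 0.088]
contact_force: [-2.6, -0.9, 1.8]
gripper_width: 0.0003
```

step_arm(increments=[[[0,0,0,-0.003,0,0.0005,0],[0,0,0,-0.003,0,0.0005,0],[0,0,0,-0.002,0,0.0004,0],[0,0,0,-0.002,0,0.0004,0],[0,0,0,-0.001,0,0.0002,0]]])

```text
t: 10.5
tcp_pos: [0.4579, 0.071, 0.1084]
tcp_rot: [-0.0, 0.996, 0.0, 0.087]
contact_force: [-2.3, 0.7, 1.8]
gripper_width: 0.0004
```

step_arm(increments=[[[0,0,0,-0.0015,0,0.0003,0],[0,0,0,-0.0015,0,0.0003,0],[0,0,0,-0.001,0,0.0002,0],[0,0,0,0,0,0,0]]])

```text
t: 10.83
tcp_pos: [0.4618, 0.071, 0.1081]
tcp_rot: [-0.0, 0.996, 0.0, 0.087]
contact_force: [-2.2, -0.0, 1.8]
gripper_width: 0.0005
```

step_arm(increments=[[[0,0,0,-0.001,0,0.0002,0],[0,0,0,-0.001,0,0.0002,0],[0,0,0,0,0,0,0]]])

```text
t: 11.08
tcp_pos: [0.4637, 0.071, 0.1081]
tcp_rot: [-0.0, 0.996, -0.0, 0.087]
contact_force: [-1.9, -0.8, 1.2]
gripper_width: 0.0002
```

step_arm(increments=[[[0,0,0,-0.001,0,0.0002,0],[0,0,0,0,0,0,0]]])

```text
t: 11.25
tcp_pos: [0.4641, 0.0709, 0.1079]
tcp_rot: [0.0, 0.996, -0.0, 0.087]
contact_force: [-4.5, -0.4, 3.9]
gripper_width: 0.0005
```

step_arm(increments=[[[0,0,0,-0.001,0,0.0002,0],[0,0,0,0,0,0,0],[0,0,0,0,0,0,0]]])

```text
t: 11.5
tcp_pos: [0.4643, 0.0708, 0.1077]
tcp_rot: [0.0, 0.996, -0.0, 0.086]
contact_force: [-7.8, 0.5, 5.1]
gripper_width: 0.0005
```

step_arm(increments=[[[0,0,0,0.005,0,-0.001,0],[0,0,0,0.012,0,-0.002,0],[0,0,0,-0.005,0,-0.03,0],[0,0,0,-0.006,0,-0.04,0],[0,0,0,-0.006,0,-0.04,0]]])

```text
t: 11.92
tcp_pos: [0.4443, 0.0708, 0.2199]
tcp_rot: [-0.0, 0.996, -0.0, 0.086]
contact_force: [2.5, 0.3, -0.0]
gripper_width: 0.0006
```

step_arm(increments=[[[0,0,0,-0.005,0,-0.013,0],[0,0,0,-0.0172,-0.0324,0.003,0],[0,0,0,-0.0172,-0.0324,0.003,0],[0,0,0,-0.0172,-0.0324,0.003,0],[0,0,0,-0.0172,-0.0324,0.003,0]]])

```text
t: 12.33
tcp_pos: [0.5187, -0.0599, 0.2336]
tcp_rot: [-0.0, 0.996, -0.0, 0.088]
contact_force: [0.2, 0.1, 0.5]
gripper_width: 0.0005
```

step_arm(increments=[[[0,0,0,-0.0172,-0.0324,0.003,0],[0,0,0,-0.0172,-0.0324,0.003,0],[0,0,0,-0.0172,-0.0324,0.003,0],[0,0,0,-0.0172,-0.0324,0.003,0],[0,0,0,0,0,0,0]]])

```text
t: 12.75
tcp_pos: [0.5908, -0.1933, 0.2335]
tcp_rot: [0.001, 0.996, -0.001, 0.089]
contact_force: [-1.4, 0.2, 0.7]
gripper_width: 0.0005
```

Run:
```python
from geo import *
o=ctrl.get_obs();print(o["t"],o["tcp_pos"],o["tcp_rot"])
q=np.load("q.npy")
c=ctrl.grab_frame("top");c0=c.copy()
for X in ([-.226,q[5],.085],[-.226-q[4],q[5],.085],[-.135,.165,.167],[-.135,.035,.167],[.02,.165,.167],[.02,.035,.167]):
    u=proj("top",toworld(q,np.array(X)))[0]; 
    print(u.round(1))
i=cv2.resize(c[130:240,180:300],None,fx=5,fy=5,interpolation=cv2.INTER_CUBIC)
for X in ([-.226,q[5],.085],[-.135,.165,.167],[-.135,.035,.167]):
    u=(proj("top",toworld(q,np.array(X)))[0]-[180,130]+.5)*5
    cv2.circle(i,tuple(int(v) for v in u),4,(0,0,255),1)
cv2.imwrite("pics/s4.png",i)
```

```text
12.75 [ 0.5907984  -0.19329878  0.23353522] [ 0.00124101  0.99604997 -0.00148043  0.08877344]
[222.6 217.2]
[222.5 228. ]
[197.4 183.2]
[246.2 183.8]
[198.6 125.6]
[246.9 126.2]
```

View pics/s4.png

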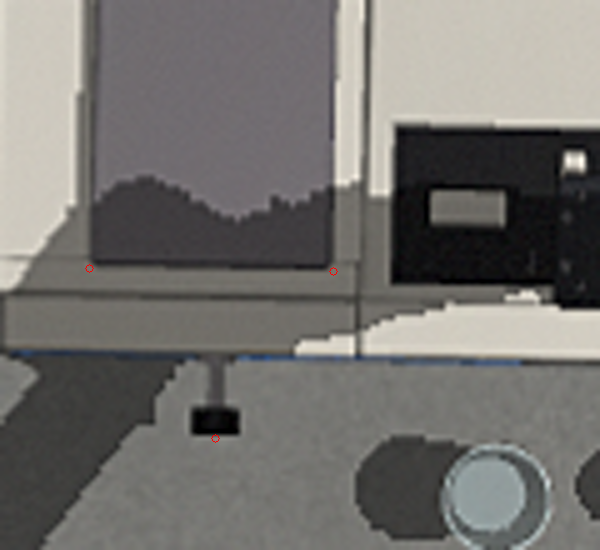

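The knob's end coincides with the "fully in" prediction, and the lid's front corners coincide with "shut". Next is the start key.

step_arm(increments=[[[0,0,0,0.005,0,0.03,0],[0,0,0,0,0,0.03,0],[0,0,0,0,0,0.018,0],[0,0,0,0,0,0,0],[0,0,0,0,0,0,0]]])

```text
t: 13.22
tcp_pos: [0.5959, -0.1872, 0.155]
tcp_rot: [-0.0, 0.996, 0.0, 0.086]
contact_force: [-0.6, -0.1, 0.6]
gripper_width: 0.0003
```

step_arm(increments=[[[0,0,0,-0.0035,0,0.003,0],[0,0,0,0,0,0.003,0],[0,0,0,0,0,0.002,0],[0,0,0,0,0,0.001,0],[0,0,0,0,0,0,0]]])

```text
t: 13.63
tcp_pos: [0.602, -0.1883, 0.1477]
tcp_rot: [0.0, 0.996, -0.0, 0.087]
contact_force: [0.2, -0.1, -0.1]
gripper_width: 0.0001
```

step_arm(increments=[[[0,0,0,0,0,0.001,0],[0,0,0,0,0,0.001,0],[0,0,0,0,0,0.001,0],[0,0,0,0,0,0,0]]])

```text
t: 13.97
tcp_pos: [0.6027, -0.1883, 0.1446]
tcp_rot: [0.0, 0.996, -0.0, 0.087]
contact_force: [-1.3, 0.4, 3.0]
gripper_width: 0.0006
```

step_arm(increments=[[[0,0,0,0,0,0.001,0],[0,0,0,0,0,0.001,0],[0,0,0,0,0,0,0]]])

```text
t: 14.22
tcp_pos: [0.603, -0.1883, 0.1425]
tcp_rot: [0.0, 0.996, -0.0, 0.087]
contact_force: [-1.0, -0.5, 6.0]
gripper_width: 0.0007
```

step_arm(increments=[[[0,0,0,0,0,0.001,0],[0,0,0,0,0,0,0]]])

```text
t: 14.38
tcp_pos: [0.6031, -0.1883, 0.142]
tcp_rot: [-0.0, 0.996, -0.0, 0.087]
contact_force: [-2.9, 1.5, 8.3]
gripper_width: 0.0004
```

Force is past 6 N, so the key is fully down. Retracting.

step_arm(increments=[[[0,0,0,0,0,-0.01,0],[0,0,0,0,0,-0.04,0],[0,0,0,0,0,-0.04,0],[0,0,0,0.03,0,-0.02,0],[0,0,0,0.03,0,-0.02,0]]])

```text
t: 14.8
tcp_pos: [0.5216, -0.1884, 0.2611]
tcp_rot: [-0.0, 0.996, -0.001, 0.088]
contact_force: [-0.8, -0.8, 0.2]
gripper_width: 0.0004
```

step_arm(increments=[[[0,0,0,0.035,0,-0.01,0],[0,0,0,0.035,0,-0.01,0],[0,0,0,0.035,0,0,0],[0,0,0,0,0,0,0],[0,0,0,0,0,0,0]]])

```text
t: 15.22
tcp_pos: [0.4129, -0.1882, 0.2606]
tcp_rot: [0.001, 0.996, -0.0, 0.087]
contact_force: [1.0, 0.1, 0.3]
gripper_width: 0.0004
```

Run:
```python
from cell import ctrl
import cv2
o=ctrl.get_obs();print(o["t"],o["tcp_pos"],o["contact_force"])
b=ctrl.grab_frame("scene")[110:310,170:370]
c=ctrl.grab_frame("top")[60:260,160:360]
cv2.imwrite("pics/s5.png",cv2.hconcat([cv2.resize(i,(400,400),interpolation=cv2.INTER_CUBIC) for i in(b,c)]))
```

```text
15.2167 [ 0.41285448 -0.18815853  0.26062803] [1.04206174 0.13860683 0.27584163]
```

View pics/s5.png

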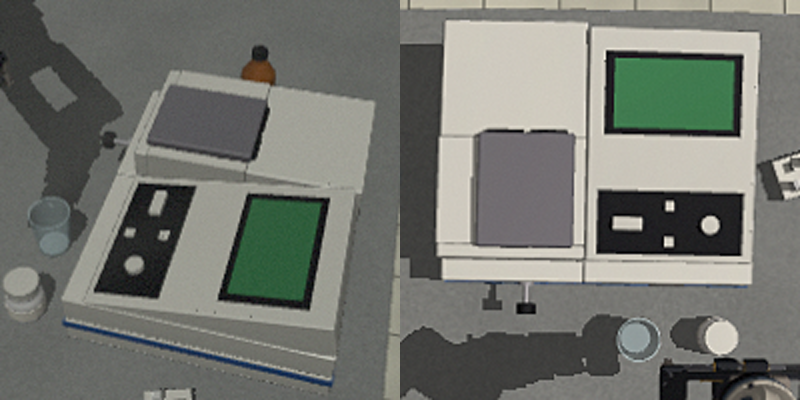

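The lid is shut, the rod is in, the loose items are where they were and the arm is clear.

```bash
python3 -c "
from cell import ctrl
print(ctrl.finish_job())"
```

```text
the job is handed in; nothing more can be done
None
```

I did the four touches in the order asked and handed the job in at about 15 s.

| Step | What happened | Peak force read |
|---|---|---|
| Lid | Followed down slowly by the fingertip until it stopped moving, seated | about 12 N |
| Zero key | Pressed to its stop and released | about 15–17 N |
| Changer rod | Pushed about 31 mm to its inner stop | about 8 N |
| Start key | Pressed fully down and released | about 8 N |

- **Checks that agreed:** The last pictures show the lid shut, the rod in and the loose items where they were. In a close-up taken just before the start tap, the lid's front corners and the knob's end matched the computed shut and fully-in positions to about a pixel. At the end the arm was clear, and the force reading was down to noise, about 1 N.
- **Less clean:** The zero key's last push ran past the 6 N needed to bottom it, so that tap was firmer than intended. Its force also had a sideways part I could not fully explain, probably friction.
- **Not confirmed:** I judged both key presses from force and travel, because no display or other signal confirms that a press counted.

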